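Start the timer, then close the mask mould on its dowels and hold it pressed

TASK

Start the bench timer by pressing its small round key, then its bar-shaped key, then its large round key, each fully down and one at a time. Then lift the loose upper half of the mask mould by its handle, fit it over both dowels of the lower half (the wide hole goes on the thick dowel) until the faces meet all round, and press it down, firmly but without great force, so that the sprung bed under the mould sinks about half-way or more. Finish while still holding the mould pressed down like this: do not let go, and leave the other things on the table where they are.

Things in the scene. Friction and masses are not known exactly. Their poses are not given: they have to be found in the camera images.
- timer: White plastic bench timer, fixed to the table, 100 (x) x 165 (y) x 28 mm high, with a ridge 30 mm deep and 46 mm high along its far (+x) edge. Origin: centre of its underside. Three grey keys stand 10 mm above the panel in a row along y, 52 mm apart, 18 mm to the -x side of centre: large round at +y, small round in the middle, bar-shaped at -y.
- key_small_top (a point): Centre of the top face of the small round key (18 mm diameter), 38 mm above the table when up. Moves with the key.
- key_bar_top (a point): Centre of the top face of the bar-shaped key (38 mm along the timer's x, 16 mm along its y), 38 mm above the table when up.
- key_large_top (a point): Centre of the top face of the large round key (34 mm diameter), 38 mm above the table when up.
- key_small (a joint): Travel of the small round key: 0 up, 0.005 m fully down. It springs back up. Pressing starts at 1.4 N and takes 5 N at full travel.
- key_bar (a joint): Travel of the bar-shaped key: same travel and spring.
- key_large (a joint): Travel of the large round key: same travel and spring.
- lower: Lower half of the plaster mould, 90 (x) x 130 (y) x 30 mm, with an open mask cavity, on a sprung plywood bed over a fixed plywood stand (120 x 160 mm). Origin: centre of the half's underside, 32 mm above the table with the bed up (upper face at 62 mm). Two upright wooden dowels, 27 mm tall with 8 mm tapered tops, 48 mm either side of centre along y: thick (14 mm) at +y, thin (9 mm) at -y.
- dowel_thick (a point): Foot of the thick dowel, on its axis, at the level of the lower half's upper face.
- dowel_thin (a point): Foot of the thin dowel, on its axis, at the level of the lower half's upper face.
- bed (a joint): How far the sprung bed with the lower half has sunk: 0 up, 0.008 m at its lower stop. It stays up under the weight of the upper half; it begins to sink when the total load on it (weight of the upper half plus push) passes about 7 N and then gives 1 mm for each 1.5 N; about 19 N puts it on the stop.
- upper: Loose upper half of the mould, about 0.45 kg: plaster plate 90 (x) x 130 (y) x 22 mm, wooden handle on top; lies flat, handle up. Origin: centre of its underside. Two through holes 48 mm either side of centre along y: wide (16 mm) at +y, narrow (11 mm) at -y, 1 mm play all round on the dowels. Closed, its axes match the lower half's and the dowel ends stand 5 mm out of its top.
- handle (a point): Centre of the upper half's wooden handle, a bar 22 mm thick (x), 52 mm long (y), 40 mm high, half-way up: 42 mm above the underside of the plate; the bar's foot is 20 mm below this point, its top 20 mm above.
- hole_thick (a point): Centre of the wide hole's mouth in the underside of the upper half; it meets dowel_thick when closed.
- hole_thin (a point): Centre of the narrow hole's mouth in the underside of the upper half; it meets dowel_thin when closed.
- bucket: Bystander: open white plastic bucket, 116 mm across, 115 mm high. Origin under its centre.
- palette: Bystander: flat white palette with paint spots, 90 x 140 x 8 mm. Origin under its centre.
- tub: Bystander: small closed paint jar, 54 mm across, 60 mm high. Origin under its centre.
- brush: Bystander: paint brush with a red handle lying on the table along its x axis, under 25 mm high.
- pencil: Bystander: pencil, 8 mm thick, 160 mm long, lying along its x axis.
- small_mould: Bystander: half of a smaller mould, 60 x 75 x 24 mm, without handle, holes or dowels.
Mind the look-alikes: they are no part of the job. What is shaped like the upper but green or purple is not meant.

How it is judged:
On the way, in this order (a step that is already met when the one before it is completed fails the run):
1. the small round key is pressed down, the others up (value of joint key_small above 0.0035 m and value of joint each of key_bar, key_large below 0.0015 m), for 0.05 s.
2. the bar-shaped key is pressed down, the others up (value of joint key_bar above 0.0035 m and value of joint each of key_small, key_large below 0.0015 m), for 0.05 s.
3. the large round key is pressed down, the others up (value of joint key_large above 0.0035 m and value of joint each of key_small, key_bar below 0.0015 m), for 0.05 s.
4. the upper half sits on both dowels, faces together, pressed so that the bed has sunk (distance between hole_thick and dowel_thick below 0.004 m and distance between hole_thin and dowel_thin below 0.004 m and angle between the z axis of upper and the z axis of lower, either way round below 0.05 rad and value of joint bed above 0.003 m and contact force between upper and lower above 8 N and contact force between any of the fingers, the arm and upper above 3 N), for 0.3 s.
At the end, for the whole second after the job is handed in: The upper half sits on both dowels (each hole within 4 mm of its dowel's foot, faces parallel within 0.05 rad), touched by the robot and pressed by it all through the last second: bed sunk by more than 3 mm, more than 8 N between the halves (all of step 4); the arm keeps its last pose, push and grip.
It fails at once if the mould halves are rammed together with more than 60 N (contact force between upper and lower above 60 N).
It fails at once if two timer keys are pressed at once (value of joint each of key_small, key_bar above 0.003 m or value of joint each of key_bar, key_large above 0.003 m or value of joint each of key_small, key_large above 0.003 m).
It fails at once if a bystander is moved by more than 30 mm (distance of any of bucket, palette, tub, brush, pencil, small_mould from where it was at the start of the episode above 0.03 m).
It also fails if it takes over 72 s, if anything falls off the work surface, if the arm or the gripper's body presses on something with over 40 N, if the wrist force passes 120 N, or if a joint passes its speed limit or range.

ROBOT

A 6-joint arm with a two-finger parallel gripper is mounted at the origin on the work surface. World frame = base frame: x ahead of the robot, y to its left, z up, the work surface at z = 0. Lengths are in m, angles in rad, forces in N, time in s.
With the tool pointing down it reaches from about 0.4 to 0.825 m from the base axis. Payload 7 kg.
Tool frame: the origin (TCP) lies at the very end of the fingers, on their centre line; the grasp point (between the pads) lies 19 mm behind it; z points along the fingers, x is the direction in which the jaws open and shut, and the axes are right-handed (so a half turn about z gives the same grasp; the last joint's range is limited). The gripper opens to 85 mm and grips with 20 to 120 N. Pads are 22 mm wide; open, the fingers measure 114 mm over their backs; the gripper's body (76 mm by 85 mm) begins 54 mm behind the grasp point. The pads swing forward as they close: fully open they stand 13 mm farther back than shut.
Start: joints at [0.288, 0.359, 0.012, 0, -1.224, -0.288], TCP at [0.675, -0, 0.231] pointing down, gripper open.
Joint ranges: [-3.07, 3.07], [-1.43, 2.12], [-1.02, 1.25], [-3.03, 1.67], [-3.05, -0], [-3.03, 3.03]. Speed limits (rad/s): [2.39, 2.39, 3.01, 3.14, 3.14, 3.14].

INTERFACE

Orientations are given as a unit quaternion [x, y, z, w].
In Python, from plant import monitor, camera, ctrl gives the robot as it stands.
- The arm moves only by the tool jog_arm, never from a script. Its argument "targets" is a list of rows, each a list of 7 numbers: the shift along the tool's x, y, z in m, then the turn, a rotation vector about the tool's x, y, z in degrees, then the opening, from -1 (shut) to 1 (fully open). A call has 1 to 10 rows; each row shifts and turns the pose as measured when the row begins, along the tool's axes as they then stand; what a row does not reach is not made up. A row lasts 1/12 s, in which the tool goes at most 41.7 mm and 7.16 degrees, less where a joint would pass 70% of its speed; a pose out of reach is approached as far as the arm can. A call is refused whole if a number of a shift passes 0.0417 or a number of a turn 7.16, either way. A call with a gripper value outside its range is refused whole. The fingers move at their own pace and stop on an object; the grip force is fixed at half the most. Time passes only in rows, so rows that do not move let the fingers close. It gives the time, the measured TCP pose, the force and the opening at its end, in the units of the state.
- monitor.get_obs(): the state, without advancing time (a new reading comes with each control period).
- camera(name): name is "scene" or "side" or "wrist"; returns a dict with "img" (480x640x3 uint8, red, green, blue), "fovy" (degrees; the focal length in pixels is half the picture's height over the tangent of half this angle, whatever the lens; pixels are square), "cx", "cy" (the principal point, pixels), "k1" (the pictures are not rectified: a ray, as slopes to the right and down, at radius r is drawn at 1 + k1 r^2 times it, then the intrinsics apply), "R" (3x3) and "t" (3): a world point X has camera coordinates R X + t; the wrist camera has in their place "hand_eye" (4x4, takes a point from camera to tool coordinates, whose origin is the TCP and whose axes are the tool frame's). Camera axes: x right, y down, z forward; pixel columns grow to the right and rows downward; lengths in m; the calibration is good to about 2 mm. A picture is of the moment at which its call begins: read the wrist's pose just before it. There is no depth.
- ctrl.finish_job(): hands the job in, once; it reports no verdict.
The state is a dict: "time_s": time; "qpos": joint angles; "dq": joint speeds; "effort": joint torques, N m; "position": TCP position; "ee_rot": TCP orientation; "wrist_force": force on the tool from outside, world axes, zero at the start; "moment": the same for the moment, N m; "gripper_width": finger opening in m.
Only numpy, scipy, OpenCV 4.12 (cv2) and the standard library are available. Lean on these libraries where they do the work, as an engineer would, in place of code of your own. Each camera call takes 0.05 s, during which the arm holds its last target. There are 200 camera calls.

## Working session

There is one attempt and no reset: what is moved stays moved. The work goes in short steps, Python scripts to look and compute and a tool call to move; the robot and the scene stay as the last step left them, time stands still between calls to the robot, and variables do not carry over. Pictures are saved under pics/ and viewed, about 8 in all and at most 12, crops included, and the job is handed in when it is done.

Besides the shell and the picture viewer there is one more tool, called after "Call:" as name(argument=value, ...) on one line, values as JSON. jog_arm: Moves the arm, as the interface text tells. Its arguments: {"type":"object","properties":{"targets":{"type":"array","items":{"type":"array","items":{"type":"number"}}}},"required":["targets"]}

```bash
mkdir -p pics; cat > h.py <<'E'
import numpy as np, cv2, pickle, sys
from scipy.spatial.transform import Rotation as Ro
from plant import monitor, camera, ctrl
def snap(name,tag):
    o=monitor.get_obs(); c=camera(name); c=dict(c)
    if 'hand_eye' in c:
        T=np.eye(4);T[:3,:3]=Ro.from_quat(o['ee_rot']).as_matrix();T[:3,3]=o['position']
        M=np.linalg.inv(T@np.array(c['hand_eye']));c['R']=M[:3,:3];c['t']=M[:3,3]
    cv2.imwrite(f'pics/{tag}.png',c['img'][:,:,::-1]); pickle.dump(c,open(f'{tag}.pkl','wb')); return c
def load(tag): return pickle.load(open(f'{tag}.pkl','rb'))
def K(c):
    f=240/np.tan(np.radians(c['fovy'])/2); return np.array([[f,0,c['cx']],[0,f,c['cy']],[0,0,1.]]),np.array([c['k1'],0,0,0.])
def pix2w(c,uv,z):
    k,d=K(c); p=cv2.undistortPoints(np.array([[uv]],float),k,d)[0,0]
    R=np.array(c['R']);t=np.array(c['t']); ray=R.T@np.array([p[0],p[1],1]); o=-R.T@t
    return o+ray*(z-o[2])/ray[2]
def w2pix(c,X):
    k,d=K(c); return cv2.projectPoints(np.array(X,float).reshape(-1,3),cv2.Rodrigues(np.array(c['R']))[0],np.array(c['t'],float),k,d)[0][:,0]
E
python3 - <<'E'
from h import *
o=monitor.get_obs();print(o)
for n in ['scene','side','wrist']:
    c=snap(n,n+'0'); print(n,c['fovy'],c['k1'],c['cx'],c['cy'],-np.array(c['R']).T@c['t'])
E
```

```text
{'time_s': 0.0, 'qpos': array([ 2.88094280e-01,  3.59402378e-01,  1.10614474e-02, -3.67306912e-04,
       -1.22407286e+00, -2.88106161e-01]), 'dq': array([-0.00091466,  0.00118923,  0.00043487,  0.00105612, -0.00127616,
        0.00033055]), 'effort': array([ 2.55543900e-04, -5.83324420e+01,  2.93422562e+01,  6.93659976e+00,
       -6.00149287e-03, -1.14765509e-06]), 'position': array([ 6.74525563e-01, -2.19820321e-05,  2.30351682e-01]), 'ee_rot': array([ 6.84891208e-05,  9.99999656e-01, -6.42284499e-05, -8.24461299e-04]), 'wrist_force': array([-0.52614841,  0.72967935,  0.29616546]), 'moment': array([-0.0418008 , -0.00866479, -0.00411053]), 'gripper_width': 0.08548217953021185}
scene 42.79984175870079 -0.016478906485756957 332.7253881904139 239.31155417114473 [1.48282555 0.0666199  0.94644383]
side 57.521498409117044 -0.010985313556574339 322.2510201413878 241.29648028045568 [ 0.34170078 -0.5226583   0.78632488]
wrist 61.58032957737024 -0.01862877808162413 315.7943206189816 240.95922307886255 [ 0.67512093 -0.08336964  0.37206097]
```

View pics/scene0.png

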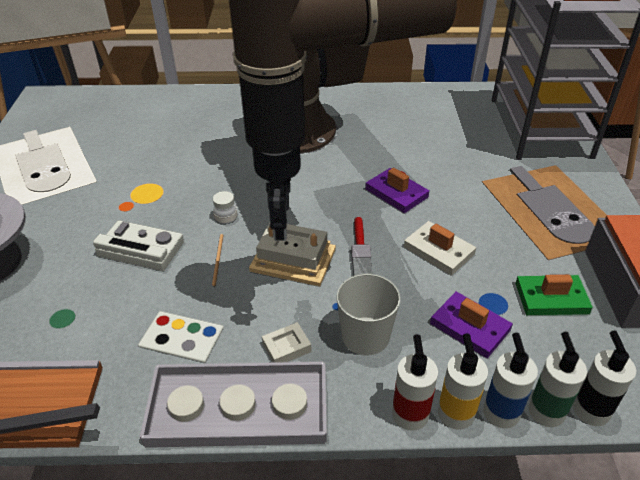

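View pics/side0.png

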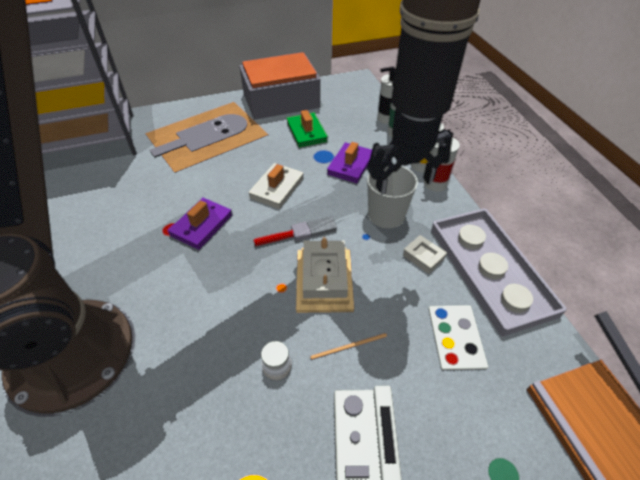

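Candidates for the upper half in the scene view are white (440,245), purple (397,187), purple (472,322) and green (553,293). The white one matches the description. I'll check it, the timer and the lower half in one enlarged composite.

```bash
python3 - <<'E'
import cv2,numpy as np
s=cv2.imread('pics/scene0.png');d=cv2.imread('pics/side0.png')
def cr(i,x,y,w=100,h=75): return cv2.resize(i[y:y+h,x:x+w],(400,300),interpolation=cv2.INTER_CUBIC)
a=np.vstack([np.hstack([cr(s,90,205),cr(s,390,210)]),np.hstack([cr(s,245,215),cr(d,325,385,120,90)])])
cv2.imwrite('pics/comp.png',a)
E
```

```text
(no output)
```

View pics/comp.png

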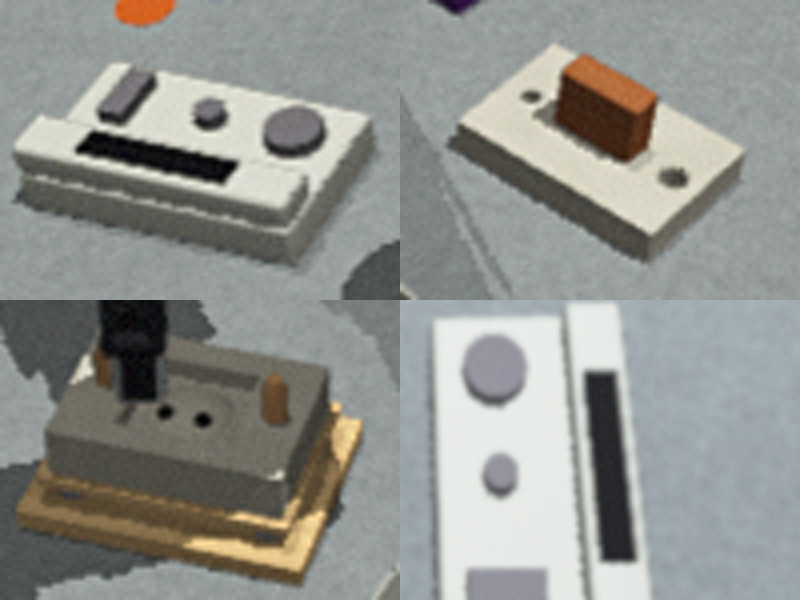

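```bash
python3 - <<'E'
from h import *
s=load('scene0');d=load('side0')
P=lambda n,c,u,v,z:print(n,pix2w(c,(u,v),z).round(4))
P('bar',s,121.4,227.6,.038);P('small',s,141.9,231.4,.038);P('large',s,163.1,236.6,.038)
P('largeS',d,353.2,404.5,.038);P('smallS',d,354.7,435.7,.038)
P('handle',s,441.6,230.1,.062);P('narrow',s,422.4,233.6,.022);P('wide',s,457.9,254.1,.022)
P('thickdowel tip',s,313.3,234,.089);P('thickS',d,324,240,.089);P('thinS',d,325,278,.089)
E
```

```text
bar [ 0.4491 -0.3769  0.038 ]
small [ 0.463  -0.3284  0.038 ]
large [ 0.4813 -0.2782  0.038 ]
largeS [ 0.482  -0.2794  0.038 ]
smallS [ 0.466  -0.3279  0.038 ]
handle [0.5013 0.3302 0.062 ]
narrow [0.4676 0.2971 0.022 ]
wide [0.5356 0.3653 0.022 ]
thickdowel tip [0.537  0.0528 0.089 ]
thickS [0.5382 0.0473 0.089 ]
thinS [ 0.5088 -0.0467  0.089 ]
```

The white half at (440,245) has an orange-brown handle, a wide hole at +y and a narrow one at -y, so the choice holds. The timer keys read bar, small, large from left to right. Moving above the small key.

Call:
jog_arm(targets=[[0.021,-0.033,0.006,0,0,0,-1],[0.021,-0.033,0.006,0,0,0,-1],[0.021,-0.033,0.006,0,0,0,-1],[0.021,-0.033,0.006,0,0,0,-1],[0.021,-0.033,0.006,0,0,0,-1],[0.021,-0.033,0.006,0,0,0,-1],[0.021,-0.033,0.006,0,0,0,-1],[0.021,-0.033,0.006,0,0,0,-1],[0.021,-0.033,0.006,0,0,0,-1],[0.021,-0.033,0.006,0,0,0,-1]])

```text
time_s: 0.98
position: [0.4593, -0.3363, 0.1661]
ee_rot: [-0.006, 1.0, 0.0, -0.001]
wrist_force: [1.1, -0.4, 0.3]
gripper_width: 0.0001
```

Call:
jog_arm(targets=[[-0.002,0.004,0.03,0,0,0,-1],[-0.003,0.004,0.03,0,0,0,-1],[0,0,0.02,0,0,0,-1],[0,0,0.0,0,0,0,-1],[0,0,0.0,0,0,0,-1]])

```text
time_s: 1.4
position: [0.4571, -0.3364, 0.0832]
ee_rot: [0.0, 1.0, -0.0, -0.001]
wrist_force: [1.5, 0.4, 0.6]
gripper_width: 0.0004
```

```bash
python3 - <<'E'
from h import *
o=monitor.get_obs();print(o['position'],o['ee_rot'],o['wrist_force']);c=snap('wrist','w1')
print(w2pix(c,[[.4645,-.328,.038],[.449,-.377,.038],[.4815,-.279,.038]]))
E
```

```text
[ 0.45708212 -0.33635397  0.08320318] [ 4.22774474e-04  9.99998907e-01 -1.66602794e-04 -1.40698701e-03] [1.51106866 0.37572753 0.60270107]
[[302.0606279  292.39909078]
 [333.4802277  198.62234154]
 [272.47804345 372.5843283 ]]
```

View pics/w1.png

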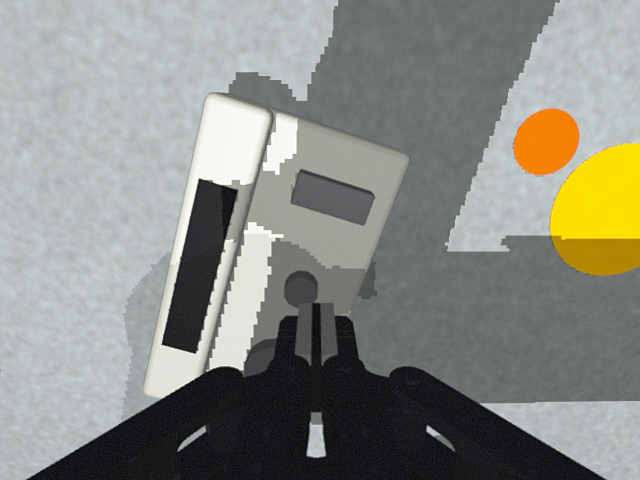

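Wrist view: bar key at (333,196), small key at (301,288). The predictions, (333,199) and (302,292), agree within 1–2 mm. Pressing the small key.

Call:
jog_arm(targets=[[-0.007,0.008,0,0,0,0,-1],[0,0,0.0,0,0,0,-1],[0,0,0.02,0,0,0,-1],[0,0,0.01,0,0,0,-1],[0,0,0.005,0,0,0,-1],[0,0,0.0,0,0,0,-1]])

```text
time_s: 1.95
position: [0.4711, -0.3275, 0.0548]
ee_rot: [-0.002, 1.0, -0.002, 0.004]
wrist_force: [-0.6, 0.8, -0.9]
gripper_width: -0.0001
```

Call:
jog_arm(targets=[[0.006,0,0,0,0,0,-1],[0,0,0,0,0,0,-1],[0,0,0,0,0,0,-1]])

```text
time_s: 2.2
position: [0.4655, -0.3275, 0.0563]
ee_rot: [-0.002, 1.0, -0.003, 0.005]
wrist_force: [1.2, -0.1, -0.5]
gripper_width: -0.0003
```

Call:
jog_arm(targets=[[0,0,0.012,0,0,0,-1],[0,0,0.008,0,0,0,-1],[0,0,0.004,0,0,0,-1],[0,0,0.002,0,0,0,-1]])

```text
time_s: 2.53
position: [0.4674, -0.3286, 0.0327]
ee_rot: [-0.003, 1.0, -0.004, 0.007]
wrist_force: [-4.2, 6.9, 22.6]
gripper_width: -0.0001
```

Call:
jog_arm(targets=[[0,0,-0.0005,0,0,0,-1],[0,0,-0.02,0,0,0,-1],[0,0,-0.02,0,0,0,-1],[0,0,0,0,0,0,-1],[0,0,0,0,0,0,-1]])

```text
time_s: 2.95
position: [0.4666, -0.3285, 0.0751]
ee_rot: [-0.003, 1.0, -0.004, 0.006]
wrist_force: [-0.2, -0.0, -0.2]
gripper_width: -0.0001
```

Call:
jog_arm(targets=[[0.009,-0.024,0,0,0,0,-1],[0.009,-0.024,0,0,0,0,-1],[0,0,0,0,0,0,-1],[0,0,0,0,0,0,-1]])

```text
time_s: 3.28
position: [0.4488, -0.3777, 0.0746]
ee_rot: [-0.004, 1.0, -0.004, 0.007]
wrist_force: [-0.3, -0.1, 0.0]
gripper_width: -0.0003
```

Call:
jog_arm(targets=[[0,0,0.02,0,0,0,-1],[0,0,0.012,0,0,0,-1],[0,0,0.006,0,0,0,-1],[0,0,0.002,0,0,0,-1]])

```text
time_s: 3.62
position: [0.4503, -0.3783, 0.0334]
ee_rot: [-0.003, 1.0, -0.004, 0.008]
wrist_force: [0.2, -1.4, 5.9]
gripper_width: 0.0001
```

Call:
jog_arm(targets=[[0,0,0.001,0,0,0,-1],[0,0,0,0,0,0,-1],[0,0,-0.02,0,0,0,-1],[0,0,-0.02,0,0,0,-1],[0,0,0,0,0,0,-1],[0,0,0,0,0,0,-1]])

```text
time_s: 4.12
position: [0.4498, -0.3765, 0.0755]
ee_rot: [-0.005, 1.0, -0.004, 0.006]
wrist_force: [0.1, -0.0, -0.9]
gripper_width: -0.0001
```

Call:
jog_arm(targets=[[-0.011,0.0325,0,0,0,0,-1],[-0.011,0.0325,0,0,0,0,-1],[-0.011,0.0325,0,0,0,0,-1],[0,0,0,0,0,0,-1],[0,0,0,0,0,0,-1]])

```text
time_s: 4.53
position: [0.4826, -0.2749, 0.0742]
ee_rot: [-0.004, 1.0, -0.004, 0.006]
wrist_force: [0.0, -0.7, 0.5]
gripper_width: 0.0001
```

Call:
jog_arm(targets=[[0.001,-0.004,0.02,0,0,0,-1],[0,0,0.012,0,0,0,-1],[0,0,0.006,0,0,0,-1],[0,0,0.002,0,0,0,-1],[0,0,0.001,0,0,0,-1]])

```text
time_s: 4.95
position: [0.4835, -0.2795, 0.0328]
ee_rot: [-0.005, 1.0, -0.005, 0.007]
wrist_force: [-3.5, 9.5, 22.1]
gripper_width: -0.0004
```

Call:
jog_arm(targets=[[0,0,0,0,0,0,-1],[0,0,-0.04,0,0,0,-1],[0,0,-0.04,0,0,0,-1],[0,0,-0.04,0,0,0,-1],[0,0,-0.02,0,0,0,1],[-0.001,0.04,0,0,0,0,1],[-0.001,0.04,0,0,0,0,1],[-0.001,0.04,0,0,0,0,1],[-0.001,0.04,0,0,0,0,1],[-0.001,0.04,0,0,0,0,1]])

```text
time_s: 5.78
position: [0.4836, -0.0824, 0.1815]
ee_rot: [0.004, 1.0, -0.004, 0.007]
wrist_force: [0.5, 0.7, 0.1]
gripper_width: 0.0725
```

Call:
jog_arm(targets=[[-0.001,0.04,0,0,0,0,1],[-0.001,0.04,0,0,0,0,1],[-0.001,0.04,0,0,0,0,1],[-0.001,0.04,0,0,0,0,1],[-0.001,0.04,0,0,0,0,1],[-0.001,0.04,0,0,0,0,1],[-0.001,0.04,0,0,0,0,1],[0,0.03,0,0,0,0,1],[0,0,0,0,0,0,1],[0,0,0,0,0,0,1]])

```text
time_s: 6.62
position: [0.4914, 0.2459, 0.1847]
ee_rot: [0.004, 1.0, -0.003, 0.01]
wrist_force: [-0.2, -0.9, 0.7]
gripper_width: 0.0854
```

Call:
jog_arm(targets=[[0,0,0,0,0,6.4,1],[0,0,0,0,0,6.4,1],[0,0,0,0,0,6.4,1],[0,0,0,0,0,6.4,1],[0,0,0,0,0,6.4,1],[0,0,0,0,0,6.4,1],[0,0,0,0,0,6.4,1],[0,0,0,0,0,0,1],[0,0,0,0,0,0,1]])

```text
time_s: 7.37
position: [0.4915, 0.2357, 0.1861]
ee_rot: [0.404, 0.915, -0.0, 0.01]
wrist_force: [-0.3, 0.4, -0.3]
gripper_width: 0.0854
```

```bash
cat >> h.py <<'E'
def go(p,yaw):  # yaw: rotation of tool about world z from start pose
    o=monitor.get_obs(); R=Ro.from_quat(o['ee_rot']); G=Ro.from_euler('z',yaw,degrees=True)*Ro.from_quat([0,1,0,0])
    print('pos',o['position'].round(4),'F',o['wrist_force'].round(1),'M',o['moment'].round(2),'w',round(o['gripper_width'],4))
    print('shift tool',R.inv().apply(np.array(p)-o['position']).round(4),'turn deg',(R.inv()*G).as_rotvec(degrees=True).round(2))
E
python3 - <<'E'
from h import *
go([.5013,.3302,.15],-45);c=snap('wrist','w2')
print(w2pix(c,[[.5013,.3302,.062],[.4676,.2971,.022],[.5356,.3653,.022]]))
E
```

```text
pos [0.4915 0.2357 0.1861] F [-0.3  0.4 -0.3] M [-0.03  0.03 -0.  ] w 0.0854
shift tool [0.0639 0.0706 0.0355] turn deg [ 0.41  1.04 -2.71]
[[404.00366174 319.83226962]
 [396.62055102 242.33540939]
 [394.71968527 345.25057478]]
```

View pics/w2.png

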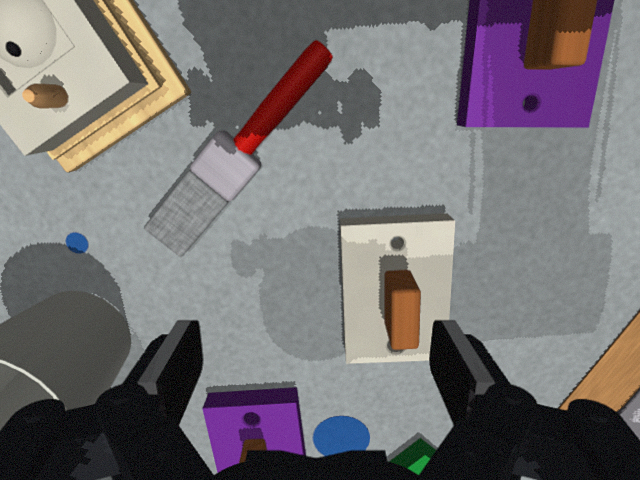

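Wrist view: handle top at (404,318), predicted (404,320), and narrow hole at (397,243). The estimate agrees, so I'll move over the handle.

Call:
jog_arm(targets=[[0.022,0.023,0,0.4,1.0,-2.7,1],[0.02,0.023,0,0,0,0,1],[0.02,0.023,0,0,0,0,1],[0,0,0.035,0,0,0,1],[0,0,0.0,0,0,0,1],[0,0,0.0,0,0,0,1]])

```text
time_s: 7.92
position: [0.4996, 0.3298, 0.1531]
ee_rot: [0.374, 0.927, 0.002, 0.001]
wrist_force: [1.4, 0.1, 1.5]
gripper_width: 0.0854
```

```bash
python3 - <<'E'
from h import *
go([.5013,.3302,.09],-45);c=snap('wrist','w3')
print(w2pix(c,[[.5013,.3302,.062],[.4676,.2971,.022],[.5356,.3653,.022]]))
E
```

```text
pos [0.4996 0.3298 0.1531] F [1.4 0.1 1.5] M [ 0.05 -0.17 -0.06] w 0.0854
shift tool [-0.0009  0.0012  0.0631] turn deg [0.24 0.01 1.07]
[[314.80926691 247.98296762]
 [316.81995146 161.25438639]
 [314.62132798 291.15775811]]
```

View pics/w3.png

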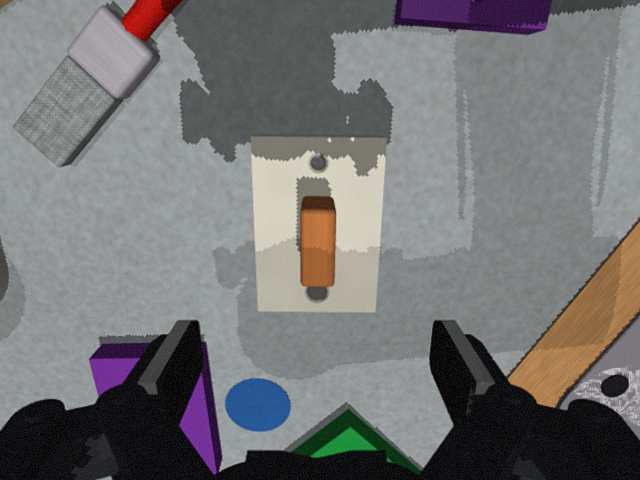

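Handle centred at (318,246), with the plate aligned to the tool and holes at (318,162) and (317,292). Descending.

Call:
jog_arm(targets=[[0,0.001,0.035,0,0,0,1],[0,0,0.035,0,0,0,1],[0,0,0.03,0,0,0,1],[0,0,0.015,0,0,0,1],[0,0,0.004,0,0,0,1],[0,0,0,0,0,0,1]])

```text
time_s: 8.47
position: [0.5055, 0.3308, 0.0407]
ee_rot: [0.372, 0.928, 0.008, 0.003]
wrist_force: [0.2, -0.2, 1.4]
gripper_width: 0.0856
```

```bash
python3 - <<'E'
from h import *
go([.5010,.3305,.028],-44)
E
```

```text
pos [0.5055 0.3308 0.0407] F [ 0.2 -0.2  1.4] M [-0.09  0.03  0.02] w 0.0856
shift tool [ 0.0031 -0.0035  0.0126] turn deg [0.95 0.05 0.33]
```

Call:
jog_arm(targets=[[0.003,-0.003,0.005,0.95,0,0.3,1],[0,0,0.005,0,0,0,1],[0,0,0.002,0,0,0,1],[0,0,0,0,0,0,1]])

```text
time_s: 8.8
position: [0.5036, 0.3324, 0.0336]
ee_rot: [0.374, 0.927, 0.003, 0.002]
wrist_force: [-0.1, 0.2, -0.7]
gripper_width: 0.0854
```

Call:
jog_arm(targets=[[0,0,0,0,0,0,-1],[0,0,0,0,0,0,-1],[0,0,0,0,0,0,-1],[0,0,0,0,0,0,-1],[0,0,0,0,0,0,-1],[0,0,0,0,0,0,-1],[0,0,0,0,0,0,-1],[0,0,0,0,0,0,-1]])

```text
time_s: 9.47
position: [0.5045, 0.3338, 0.0362]
ee_rot: [0.374, 0.928, 0.005, 0.002]
wrist_force: [-1.4, 0.1, 0.9]
gripper_width: 0.021
```

Gripped (21 mm). Lifting.

Call:
jog_arm(targets=[[0,0,-0.01,0,0,0,-1],[0,0,-0.02,0,0,0,-1],[0,0,-0.03,0,0,0,-1],[0,0,-0.03,0,0,0,-1],[0,0,-0.03,0,0,0,-1],[0,0,0,0,0,0,-1],[0,0,0,0,0,0,-1]])

```text
time_s: 10.05
position: [0.4997, 0.3288, 0.1587]
ee_rot: [0.375, 0.927, -0.002, -0.001]
wrist_force: [0.4, -0.9, -4.5]
gripper_width: 0.0213
```

```bash
python3 - <<'E'
from h import *
go([.5235,0,.16],-17);c=snap('wrist','w4')
E
```

```text
pos [0.4997 0.3288 0.1587] F [ 0.4 -0.9 -4.5] M [-0.09  0.12  0.01] w 0.0213
shift tool [-0.2456 -0.2199 -0.0005] turn deg [ -0.21  -0.05 -27.02]
```

View pics/w4.png

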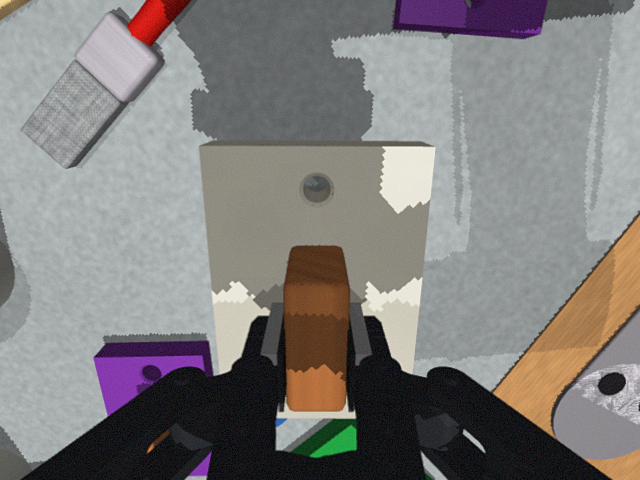

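Held level. The narrow hole's mouth is at (317,188), the plate's far edge runs (200,146)–(435,146), and the thin side faces the camera. Next, the held-plate offsets in tool coordinates.

```bash
python3 - <<'E'
from h import *
c=load('w4');k,d=K(c);H=np.array(c['hand_eye'])
def tool(uv,zt):
    p=cv2.undistortPoints(np.array([[uv]],float),k,d)[0,0];r=H[:3,:3]@np.array([p[0],p[1],1]);o=H[:3,3]
    return o+r*(zt-o[2])/r[2]
for z in (.010,.012,.014,.016,.018):
    a,b,h=tool((200,146),z),tool((435,146),z),tool((317,188),z)
    print(z,'width',np.linalg.norm(a-b).round(4),'edge mid',((a+b)/2).round(4),'hole',h.round(4),'yaw',np.degrees(np.arctan2(*(b-a)[1::-1])).round(2))
E
```

```text
0.01 width 0.0867 edge mid [ 0.0004 -0.0683  0.01  ] hole [ 0.0002 -0.0526  0.01  ] yaw 0.05
0.012 width 0.0879 edge mid [ 0.0004 -0.0681  0.012 ] hole [ 0.0002 -0.0522  0.012 ] yaw 0.05
0.014 width 0.089 edge mid [ 0.0004 -0.0679  0.014 ] hole [ 0.0002 -0.0518  0.014 ] yaw 0.05
0.016 width 0.0901 edge mid [ 0.0004 -0.0677  0.016 ] hole [ 0.0002 -0.0514  0.016 ] yaw 0.05
0.018 width 0.0913 edge mid [ 0.0004 -0.0675  0.018 ] hole [ 0.0002 -0.051   0.018 ] yaw 0.05
```

Call:
jog_arm(targets=[[-0.025,-0.021,0,0,0,-4.5,-1],[-0.026,-0.019,0,0,0,-4.5,-1],[-0.028,-0.017,0,0,0,-4.5,-1],[-0.029,-0.015,0,0,0,-4.5,-1],[-0.03,-0.012,0,0,0,-4.5,-1],[-0.03,-0.01,0,0,0,-4.5,-1],[0,0,0,0,0,0,-1],[0,0,0,0,0,0,-1]])

```text
time_s: 10.77
position: [0.5858, 0.1552, 0.1494]
ee_rot: [0.135, 0.991, -0.006, -0.007]
wrist_force: [-0.9, 0.5, -3.9]
gripper_width: 0.0209
```

```bash
python3 - <<'E'
from h import *
go([.5235,0,.16],-17)
E
```

```text
pos [0.5858 0.1552 0.1494] F [-0.9  0.5 -3.9] M [ 0.07  0.04 -0.02] w 0.0209
shift tool [ 0.0187 -0.1663 -0.0082] turn deg [-0.75 -0.72  1.51]
```

```bash
python3 - <<'E'
from h import *
c=snap('wrist','w5');s=snap('scene','s5');d=snap('side','d5')
X=[[.5378,.0500,.089],[.5088,-.0467,.089],[.5378,.05,.062],[.5088,-.0467,.062]]
print(w2pix(c,X))
a=c['img'][:,:,::-1]; u=cv2.resize(a[0:240,150:550],(800,480))
w,h=66,30
def cr(i,p): 
    x,y=int(p[0]),int(p[1]);print('crop',x-34,y-30);return cv2.resize(i['img'][y-30:y+30,x-34:x+34,::-1],(400,353),interpolation=cv2.INTER_CUBIC)
m=w2pix(s,[.523,0,.075])[0];n=w2pix(d,[.523,0,.075])[0]
cv2.imwrite('pics/m5.png',np.hstack([cr(s,m),cr(d,n)]));cv2.imwrite('pics/w5c.png',u)
E
```

```text
[[ 354.63620083   34.06461327]
 [ 366.69919371 -249.99302247]
 [ 349.23486226   43.26658096]
 [ 358.86052948 -200.18561191]]
crop 254 204
crop 290 232
```

View pics/w5c.png

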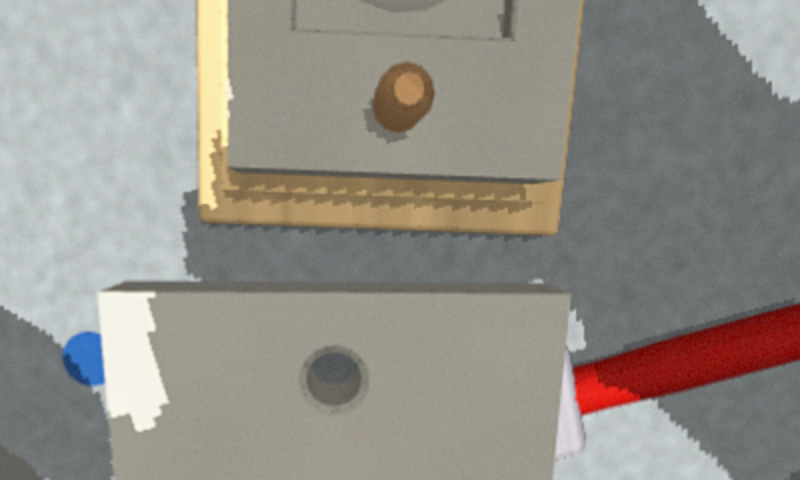

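View pics/m5.png

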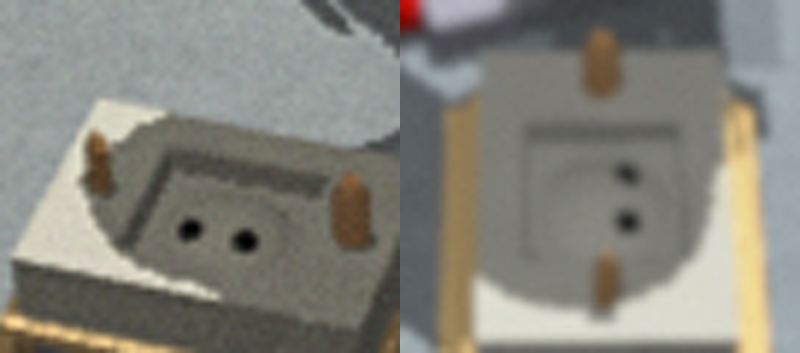

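Wrist crop: thick dowel's top face at (408,87) and its silhouette mid at (404,97). Scene crop: thick mid (351,210), thin mid (99,163). Side crop: thick mid (602,62), thin mid (607,279).

```bash
python3 - <<'E'
from h import *
from scipy.optimize import least_squares
w,s,d=load('w5'),load('s5'),load('d5');z=.0755
for n,c,p,zz in [('thick s',s,(313.3,239.3),z),('thick d',d,(323.9,242.1),z),('thick w',w,(351.7,48),z),('thick w top',w,(353.7,43.2),.089),('thin s',s,(270.4,231.3),z),('thin d',d,(324.8,279),z)]: print(n,pix2w(c,p,zz).round(4))
# plate of lower, wrist: corners of front top edge z=.062 (228,167),(560,180) crop
a=pix2w(w,(150+114,83.5),.062);b=pix2w(w,(150+280,90),.062);print(a.round(4),b.round(4),np.linalg.norm(a-b),np.degrees(np.arctan2((a-b)[1],(a-b)[0])))
E
```

```text
thick s [0.5387 0.0525 0.0755]
thick d [0.5399 0.0528 0.0755]
thick w [0.5388 0.0539 0.0755]
thick w top [0.5391 0.0536 0.089 ]
thin s [ 0.5114 -0.0386  0.0755]
thin d [ 0.5109 -0.0397  0.0755]
[0.5865 0.0569 0.062 ] [0.5014 0.0838 0.062 ] 0.08926469000524477 -17.562937993721803
```

Call:
jog_arm(targets=[[0.004,-0.03,-0.01,-0.7,-0.7,1.5,-1],[0.004,-0.035,0,0,0,0,-1],[0.004,-0.035,0,0,0,0,-1],[0.004,-0.035,0,0,0,0,-1],[0.001,-0.015,0,0,0,0,-1],[0,0,0,0,0,0,-1],[0,0,0,0,0,0,-1]])

```text
time_s: 11.5
position: [0.5202, 0.0201, 0.1592]
ee_rot: [0.144, 0.99, -0.0, -0.0]
wrist_force: [-0.3, -0.6, -3.6]
gripper_width: 0.0209
```

```bash
python3 - <<'E'
from h import *
go([.526,.010,.135],-17)
E
```

```text
pos [0.5202 0.0201 0.1592] F [-0.3 -0.6 -3.6] M [ 0.05 -0.1  -0.03] w 0.0209
shift tool [-0.0084 -0.008   0.0242] turn deg [-0.01 -0.03  0.49]
```

Call:
jog_arm(targets=[[-0.008,-0.008,0,0,0,0.5,-1],[0,0,0.012,0,0,0,-1],[0,0,0.012,0,0,0,-1],[0,0,0,0,0,0,-1],[0,0,0,0,0,0,-1]])

```text
time_s: 11.92
position: [0.5291, 0.0141, 0.136]
ee_rot: [0.146, 0.989, 0.001, 0.002]
wrist_force: [0.5, 0.5, -3.5]
gripper_width: 0.0208
```

```bash
python3 - <<'E'
from h import *
go([.526,.010,.126],-17)
E
```

```text
pos [0.5291 0.0141 0.136 ] F [ 0.5  0.5 -3.5] M [0.05 0.08 0.09] w 0.0208
shift tool [ 0.0018 -0.0049  0.01  ] turn deg [0.13 0.19 0.22]
```

Call:
jog_arm(targets=[[0.002,-0.005,0,0.1,0.2,0.2,-1],[0,0,0,0,0,0,-1],[0,0,0,0,0,0,-1]])

```text
time_s: 12.17
position: [0.5266, 0.011, 0.1368]
ee_rot: [0.147, 0.989, 0.0, 0.0]
wrist_force: [0.5, 0.1, -3.6]
gripper_width: 0.021
```

```bash
python3 - <<'E'
from h import *
go([.526,.010,.126],-17)
c=snap('wrist','w6');H=np.array(c['hand_eye'])
print('hole pred',w2pix(c,[[.5112,-.039,.12],[.5112,-.039,.098],[.5112,-.039,.089]]))
s=snap('scene','s6');d=snap('side','d6')
a=cv2.resize(c['img'][130:250,240:400,::-1],(400,300),interpolation=cv2.INTER_CUBIC)
def cr(i,x):
    u,v=w2pix(i,x)[0].astype(int);print(u-40,v-30);return cv2.resize(i['img'][v-30:v+30,u-40:u+40,::-1],(400,300),interpolation=cv2.INTER_CUBIC)
cv2.imwrite('pics/m6.png',np.vstack([np.hstack([a,cr(s,[.525,.007,.09])]),np.hstack([cr(d,[.525,.007,.09]),a*0])]))
E
```

```text
pos [0.5266 0.011  0.1368] F [ 0.5  0.1 -3.6] M [ 0.   -0.02  0.04] w 0.021
shift tool [ 0.0003 -0.0011  0.0108] turn deg [0.01 0.   0.12]
hole pred [[317.38781984 185.58306002]
 [317.22499372 176.09139906]
 [317.16871124 172.81122864]]
251 200
284 225
```

View pics/m6.png

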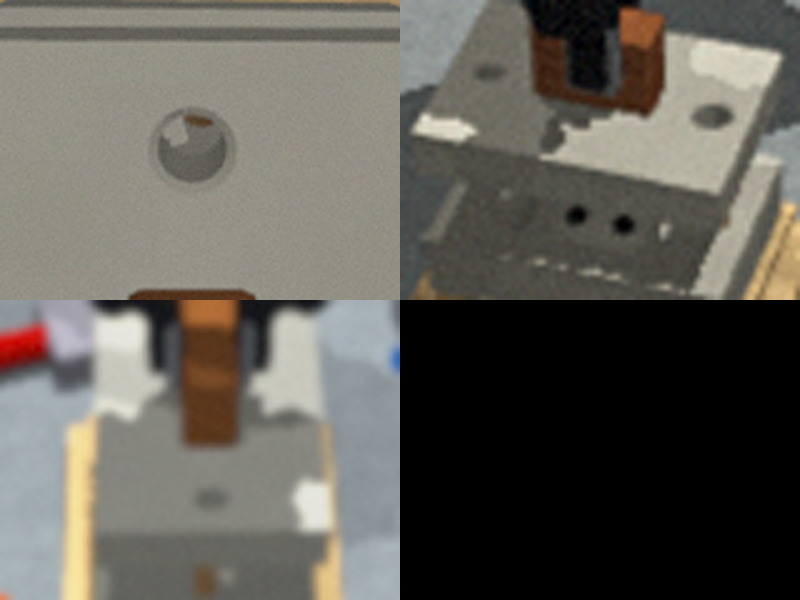

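Hole at (316.6,187.8) in the wrist image, with the dowel tip just visible through its upper edge, slightly to the right. The error is about 1 mm, so I'll correct it and descend in small steps.

Call:
jog_arm(targets=[[0.0007,-0.001,0.003,0,0,0,-1],[0,0,0.003,0,0,0,-1],[0,0,0,0,0,0,-1],[0,0,0,0,0,0,-1]])

```text
time_s: 12.65
position: [0.5255, 0.01, 0.1307]
ee_rot: [0.147, 0.989, 0.0, 0.001]
wrist_force: [0.2, 0.3, -3.6]
gripper_width: 0.0211
```

```bash
python3 - <<'E'
from h import *
go([.526,.010,.126],-17)
E
```

```text
pos [0.5255 0.01   0.1307] F [ 0.2  0.3 -3.6] M [-0.01 -0.04 -0.01] w 0.0211
shift tool [-0.0004  0.0001  0.0047] turn deg [0.06 0.05 0.1 ]
```

Call:
jog_arm(targets=[[0,0,0.003,0,0,0,-1],[0,0,0.003,0,0,0,-1],[0,0,0,0,0,0,-1]])

```text
time_s: 12.9
position: [0.5255, 0.01, 0.1241]
ee_rot: [0.147, 0.989, 0.0, 0.001]
wrist_force: [-0.6, 0.7, -4.4]
gripper_width: 0.0204
```

```bash
python3 - <<'E'
from h import *
go([.526,.010,.120],-17)
E
```

```text
pos [0.5255 0.01   0.1241] F [-0.6  0.7 -4.4] M [-0.02  0.07  0.03] w 0.0204
shift tool [-0.0005  0.0001  0.0041] turn deg [0.06 0.05 0.09]
```

Call:
jog_arm(targets=[[0,0,0.003,0,0,0,-1],[0,0,0.002,0,0,0,-1],[0,0,0,0,0,0,-1]])

```text
time_s: 13.15
position: [0.5255, 0.01, 0.1183]
ee_rot: [0.147, 0.989, 0.0, 0.0]
wrist_force: [0.3, -0.5, -4.8]
gripper_width: 0.0212
```

```bash
python3 - <<'E'
from h import *
go([.526,.010,.110],-17)
E
```

```text
pos [0.5255 0.01   0.1183] F [ 0.3 -0.5 -4.8] M [0.01 0.04 0.  ] w 0.0212
shift tool [-0.0005  0.0001  0.0083] turn deg [0.05 0.03 0.09]
```

Call:
jog_arm(targets=[[0,0,0.003,0,0,0,-1],[0,0,0.002,0,0,0,-1],[0,0,0,0,0,0,-1]])

```text
time_s: 13.4
position: [0.5253, 0.0102, 0.1127]
ee_rot: [0.147, 0.989, 0.0, 0.0]
wrist_force: [0.7, 0.5, -2.4]
gripper_width: 0.0208
```

```bash
python3 - <<'E'
from h import *
go([.526,.010,.100],-17)
E
```

```text
pos [0.5253 0.0102 0.1127] F [ 0.7  0.5 -2.4] M [ 0.07  0.03 -0.  ] w 0.0208
shift tool [-0.0007  0.      0.0127] turn deg [0.05 0.01 0.08]
```

Call:
jog_arm(targets=[[0,0,0.003,0,0,0,-1],[0,0,0.002,0,0,0,-1]])

```text
time_s: 13.57
position: [0.5255, 0.0103, 0.1076]
ee_rot: [0.147, 0.989, 0.001, 0.0]
wrist_force: [-0.7, 0.8, -3.4]
gripper_width: 0.0208
```

Call:
jog_arm(targets=[[0,0,0.003,0,0,0,-1],[0,0,0.001,0,0,0,-1]])

```text
time_s: 13.73
position: [0.5254, 0.0103, 0.103]
ee_rot: [0.147, 0.989, 0.001, 0.0]
wrist_force: [-0.2, -0.4, -3.7]
gripper_width: 0.0209
```

```bash
python3 - <<'E'
from h import *
go([.526,.010,.100],-17)
E
```

```text
pos [0.5254 0.0103 0.103 ] F [-0.2 -0.4 -3.7] M [-0.02  0.02 -0.  ] w 0.0209
shift tool [-0.0007 -0.0001  0.003 ] turn deg [0.06 0.02 0.08]
```

Call:
jog_arm(targets=[[0,0,0.002,0,0,0,-1],[0,0,0.001,0,0,0,-1]])

```text
time_s: 13.9
position: [0.5254, 0.0102, 0.0995]
ee_rot: [0.147, 0.989, 0.0, 0.0]
wrist_force: [-0.7, 0.3, -3.7]
gripper_width: 0.0212
```

Call:
jog_arm(targets=[[0,0,0.0015,0,0,0,-1],[0,0,0.001,0,0,0,-1]])

```text
time_s: 14.07
position: [0.5255, 0.01, 0.0974]
ee_rot: [0.147, 0.989, 0.0, 0.0]
wrist_force: [-4.4, 1.1, 4.5]
gripper_width: 0.0212
```

Call:
jog_arm(targets=[[0,0,0.0015,0,0,0,-1],[0,0,0.0015,0,0,0,-1]])

```text
time_s: 14.23
position: [0.5255, 0.01, 0.0955]
ee_rot: [0.147, 0.989, 0.0, 0.001]
wrist_force: [-5.1, 0.1, 7.8]
gripper_width: 0.021
```

Call:
jog_arm(targets=[[0,0,0.0012,0,0,0,-1],[0,0,0.0005,0,0,0,-1]])

```text
time_s: 14.4
position: [0.5254, 0.0099, 0.0953]
ee_rot: [0.147, 0.989, 0.0, 0.001]
wrist_force: [-4.9, 0.8, 7.1]
gripper_width: 0.0211
```

Call:
jog_arm(targets=[[0.0006,0,0.002,0,0,0,-1],[0.0003,0,0.002,0,0,0,-1],[0,0,0.0015,0,0,0,-1]])

```text
time_s: 14.65
position: [0.5255, 0.0099, 0.0932]
ee_rot: [0.147, 0.989, 0.001, 0.003]
wrist_force: [-6.7, 1.8, 11.0]
gripper_width: 0.0208
```

```bash
python3 - <<'E'
from h import *
for i in range(8):
    d=camera('side')
    if i%3==0: go([.5255,.0099,.0932],-17)
s=snap('scene','s7');d=snap('side','d7');go([.5255,.0099,.0932],-17)
def cr(i,x):
    u,v=w2pix(i,x)[0].astype(int);print(u-40,v-30);return cv2.resize(i['img'][v-40:v+40,u-40:u+40,::-1],(400,400),interpolation=cv2.INTER_CUBIC)
cv2.imwrite('pics/m7.png',np.hstack([cr(s,[.525,.007,.07]),cr(d,[.525,.007,.07])]))
E
```

```text
pos [0.5255 0.0099 0.0931] F [-5.5  1.2 10.8] M [ 0.84  2.42 -0.08] w 0.021
shift tool [-0.     -0.     -0.0001] turn deg [0.13 0.28 0.14]
pos [0.5255 0.0099 0.0933] F [-7.1  1.1 10.1] M [ 0.78  2.46 -0.16] w 0.0212
shift tool [-0.      0.      0.0001] turn deg [0.13 0.27 0.14]
pos [0.5255 0.0099 0.0933] F [-5.7  0.7 10.1] M [ 0.79  2.45 -0.11] w 0.021
shift tool [-0.     -0.      0.0001] turn deg [0.13 0.28 0.14]
pos [0.5255 0.0099 0.0933] F [-6.6  0.3 10.7] M [ 0.78  2.45 -0.07] w 0.0211
shift tool [ 0.     -0.      0.0001] turn deg [0.13 0.28 0.14]
251 207
284 231
```

View pics/m7.png

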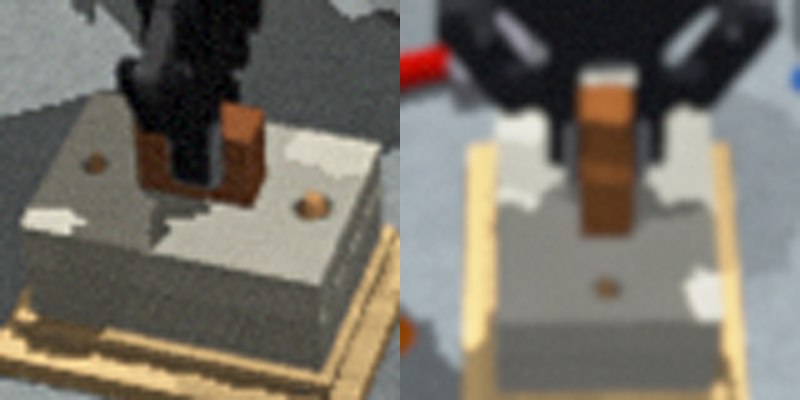

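Both dowel ends stand out of the plate's top, at (95,162) and (313,205) in the crop, and the faces are closed. The push is steady at about 10.5 N plus about 4 N of weight, so the bed is about 5 mm down. Handing in.

```bash
python3 -c "
from h import *
print(ctrl.finish_job()); o=monitor.get_obs(); print(o['time_s'],o['position'],o['wrist_force'])"
```

```text
the job is handed in; nothing more can be done
None
the job is handed in; nothing more can be done
```

I pressed the small, bar and large keys in that order, one at a time. Then I lifted the white upper half by its handle, fitted it over both dowels and handed in while still gripping it and pressing it down. No verdict came back.

- **Keys:** each press took the TCP to about 33 mm above the table, roughly the key's full 5 mm travel. The small and large keys hit their stops at about 22 N; the bar key showed 5.9 N when last read, then I pushed it 1 mm further and held it.
- **Fit:** the last scene and side pictures show both dowel ends standing out of the plate's top and the faces closed.
- **Press:** the push held steady at 10–11 N, plus about 4 N of weight, for about half a second before hand-in. The TCP had dropped about 5 mm past first contact. Both put the bed about 5 mm down, since I could not read its joint directly.
- **Off-ideal:** a sideways force of about 6 N and a moment of about 2.5 N m remained on the gripper, and a small sideways nudge did not remove them. They stayed constant, and the tool's tilt was 0.3°.
- **Not checked:** I did not measure the bystanders' positions at the end. No contact with any of them showed on the force sensor or in the pictures.
- **Time:** the clock was at about 15 s of the allowed 72 s at hand-in.

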